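# Put the soldering supplies back on their own stands

### The arm

A 7-joint arm with a two-finger parallel gripper is mounted at the origin on a cart in front of the work surface, level with it; the furniture and walls round the work are solid. World frame = base frame: x ahead of the robot, y to its left, z up, the work surface at z = 0. Lengths are in m, angles in rad, forces in N, time in s.
With the tool pointing down it reaches from about 0.4 to 0.85 m from the base axis. Payload 4.5 kg.
Tool frame: the origin (TCP) lies at the very end of the fingers, on their centre line; the grasp point (between the pads) lies 19 mm behind it; y points along the fingers, z is the direction in which the jaws open and shut, and the axes are right-handed (so a half turn about y gives the same grasp; the last joint's range is limited). The gripper opens to 88 mm and grips with 3 to 60 N. Pads are 18 mm wide; open, the fingers measure 123 mm over their backs; the gripper's body (75 mm by 187 mm) begins 45 mm behind the grasp point.
Start: joints at [1.347, 0.689, -0.195, 1.565, 0.157, 0.902, -0.215], TCP at [0.159, -0.604, 0.239] pointing down, gripper open.
Joint ranges: [-3.01, 3.01], [-0.46, 2.08], [-1.47, 1.51], [0.13, 2.56], [-1, 4.14], [0.04, 2.09], [-2.66, 2.66]. Speed limits (rad/s): [2.57, 2.57, 3.14, 3.14, 3.14, 3.14, 3.14].

### API

Orientations are given as a rotation vector (axis times angle).
In Python, from cell import env gives the robot as it stands.
- The arm moves only by the shell command python3 -m handwheel 'ROWS' [FORCE]. ROWS is JSON, a list of rows, each an object with "slide": the shift along the tool's x, y, z in mm, a list of three; "turn": the turn, a rotation vector about the tool's x, y, z in rad, a list of three; "fingers": the closure, from -1 (fully open) to 1 (shut). In form: [{"slide": [tx, ty, tz], "turn": [rx, ry, rz], "fingers": fingers}, ...]. A call has 1 to 12 rows; each row shifts and turns the commanded pose from where the row before left it, along the tool's axes as they then stand; what a row does not reach is not made up. A row lasts 1/8 s, in which the tool goes at most 62.5 mm and 10.7 degrees, less where a joint would pass 70% of its speed; a pose out of reach is approached as far as the arm can. A call is refused whole if a number of a shift passes 62.5 or a number of a turn 0.188, either way. A call with a gripper value outside its range is refused whole. The fingers move at their own pace and stop on an object; FORCE is the grip in N (left out, the last holds). Time passes only in rows, so rows that do not move let the fingers close. It gives the time, the measured TCP pose, the force and the opening at its end, in the units of the state.
- env.observe(): the state, without advancing time (a new reading comes with each control period).
- env.snapshot(name): name is "scene" or "top"; returns a dict with "pixels" (480x640x3 uint8, red, green, blue), "fx", "fy", "cx", "cy" (pixels), "dist_coeffs" ([k1, k2, p1, p2, k3] as OpenCV has them; the pictures are not rectified), "extrinsics" (4x4, takes a point from world to camera coordinates). Camera axes: x right, y up, looking along -z (the intrinsics and any distortion apply to the point x, -y, -z); pixel columns grow to the right and rows downward; lengths in m; the calibration is good to about 2 mm. A picture is of the moment at which its call begins. There is no depth.
- env.sign_off(): hands the job in, once; it reports no verdict.
The state is a dict: "t": time; "q": joint angles; "joint_vel": joint speeds; "joint_efforts": joint torques, N m; "ee_pos": TCP position; "ee_rot": TCP orientation; "force": force on the tool from outside, world axes, zero at the start; "ft_torque": the same for the moment, N m; "finger_gap": opening from 0.0 (shut) to 1.0 (fully open).
Only numpy, scipy, OpenCV 4.12 (cv2) and the standard library are available. Lean on these libraries where they do the work, as an engineer would, in place of code of your own. Each camera call takes 0.05 s, during which the arm holds its last target. There are 200 camera calls.

### The job

The solder spool, the flux jar and the amber bottle stand on each other's stands: put each one upright in the middle of its own (spool on the yellow-ringed stand, black-lidded jar on the black-ringed one, amber bottle on the orange-red one). The silvery bare-metal stand is free for setting one down meanwhile and should be empty again at the end; do not tip anything over, and leave the USB meter, the brush and the tweezers where they lie.

Things in the scene. Friction and masses are not known exactly. Their poses are not given: they have to be found in the camera images.
- solder_spool: spool of solder wire with yellow flanges, standing upright: 60 mm across, 40 mm high; may be gripped across its full 60 mm. Origin at the centre of its underside, z up through its top. Loose, closed and rigid.
- flux_jar: squat round jar, cream body with black lid: 52 mm across, 33 mm high. Origin at the centre of its underside, z up through its top. Loose, closed and rigid.
- amber_bottle: small round amber (orange-brown) bottle with white cap: 25 mm across, 54 mm high; it tips easily. Origin at the centre of its underside, z up through its top. Loose, closed and rigid.
- dock_yellow: round storage stand fixed to the bench: flat disc 92 mm across and 5 mm thick, no raised rim, with a yellow ring 14 mm wide round a flush brown cork middle of 64 mm; home of the solder spool. Origin at the centre of its underside on the bench, z up; a thing standing on it has its underside 5 mm above this origin
- dock_black: round storage stand fixed to the bench: flat disc 92 mm across and 5 mm thick, no raised rim, with a black ring 14 mm wide round a flush brown cork middle of 64 mm; home of the flux jar. Origin at the centre of its underside on the bench, z up; a thing standing on it has its underside 5 mm above this origin
- dock_orange: round storage stand fixed to the bench: flat disc 92 mm across and 5 mm thick, no raised rim, with an orange-red ring 14 mm wide round a flush brown cork middle of 64 mm; home of the amber bottle. Origin at the centre of its underside on the bench, z up; a thing standing on it has its underside 5 mm above this origin
- dock_spare: round storage stand fixed to the bench: flat disc 92 mm across and 5 mm thick, no raised rim, with a bare-metal (silvery, almost white) ring 14 mm wide round a flush brown cork middle of 64 mm; spare, empty at the start, for setting a thing down for the time being. Origin at the centre of its underside on the bench, z up; a thing standing on it has its underside 5 mm above this origin
- usb_meter: bystander: small black USB meter lying flat, 30 x 79 x 13 mm, loose. Origin under its middle, long along its y
- esd_brush: bystander: slim black brush lying flat, 16 x 156 x 12 mm, loose. Origin under its middle, long along its y
- tweezers: bystander: steel tweezers lying on their side, 13 x 126 x 9 mm, loose. Origin under its middle, long along its y
Not all that is in view belongs to the job. What is shaped like the solder_spool but blue is not meant.

How it is judged:
At the end, for the whole second after the job is handed in: The solder spool stands on the yellow-ringed stand, the flux jar on the black-ringed one and the amber bottle on the orange-red one, each centred within 12 mm, upright (within 0.1 rad), resting on the stand, released and at rest (horizontal distance between solder_spool and dock_yellow below 0.012 m and z of solder_spool in the frame of dock_yellow between 0.002 and 0.009 m and angle between each of solder_spool, flux_jar, amber_bottle's own z axis and vertical below 0.1 rad and linear speed of each of solder_spool, flux_jar, amber_bottle below 0.02 m/s and angular speed of each of solder_spool, flux_jar, amber_bottle below 0.2 rad/s and contact force between each of solder_spool, flux_jar, amber_bottle and the fingers below 0.05 N and horizontal distance between flux_jar and dock_black below 0.012 m and z of flux_jar in the frame of dock_black between 0.002 and 0.009 m and horizontal distance between amber_bottle and dock_orange below 0.012 m and z of amber_bottle in the frame of dock_orange between 0.002 and 0.009 m); the robot touches nothing.
It fails at once if the spool, the jar or the amber bottle is tipped over (angle between any of solder_spool, flux_jar, amber_bottle's own z axis and vertical above 0.6 rad).
It fails at once if the USB meter moved by more than 20 mm (distance of usb_meter from where it was at the start of the episode above 0.02 m).
It fails at once if the brush moved by more than 20 mm (distance of esd_brush from where it was at the start of the episode above 0.02 m).
It fails at once if the tweezers moved by more than 20 mm (distance of tweezers from where it was at the start of the episode above 0.02 m).
It also fails if it takes over 112 s, if anything falls off the work surface, if the arm or the gripper's body presses on something with over 40 N, if the wrist force passes 120 N, or if a joint passes its speed limit or range.

## Working session

There is one attempt and no reset: what is moved stays moved. The work goes in short steps, Python scripts to look and compute and a shell command to move; the robot and the scene stay as the last step left them, time stands still between calls to the robot, and variables do not carry over. Pictures are saved under pics/ and viewed, about 12 in all and at most 16, crops included, and the job is handed in when it is done.

```bash
mkdir -p pics; ls; python3 - <<'E'
from cell import env
import cv2
for n in ("scene","top"):
    s=env.snapshot(n); cv2.imwrite(f"pics/{n}0.png",s["pixels"][...,::-1])
    print(n,s["fx"],s["cx"],s["cy"],s["dist_coeffs"],s["extrinsics"])
print(env.observe())
E
```

```text
pics
scene 462.17972192744827 308.8816704188312 237.09874592166233 [-0.12245056  0.          0.          0.          0.        ] [[ 0.71020767 -0.70361595  0.02301432 -0.44166581]
 [ 0.44456301  0.47359651  0.7603092  -0.25900038]
 [-0.54586518 -0.52974611  0.6491535  -0.60296806]
 [ 0.          0.          0.          1.        ]]
top 590.215055682352 321.74781186764517 231.1569833586267 [-0.13687312  0.          0.          0.          0.        ] [[-5.84601378e-04 -9.99999067e-01 -1.23432038e-03 -6.88968399e-02]
 [ 9.93694180e-01 -7.19310214e-04  1.12122070e-01 -5.39898800e-01]
 [-1.12122853e-01 -1.16099026e-03  9.93693674e-01 -1.26271274e+00]
 [ 0.00000000e+00  0.00000000e+00  0.00000000e+00  1.00000000e+00]]
{'t': 0.1, 'q': array([ 1.3468093 ,  0.68988288, -0.19452426,  1.56620191,  0.15733009,
        0.90251983, -0.21509728]), 'joint_vel': array([-0.00119605, -0.00256276, -0.00050587, -0.0064507 , -0.00185886,
       -0.0007809 ,  0.00060144]), 'joint_efforts': array([-2.21112990e-03, -5.28495812e+01, -1.27107605e+00, -1.53837651e+01,
       -5.25016291e-02,  2.02356365e-03,  5.33928528e-05]), 'ee_pos': array([ 0.15914977, -0.60382649,  0.23801127]), 'ee_rot': array([-0.27059058,  2.08574866, -2.08242808]), 'force': array([ 0.41980855, -0.01400473, -0.37875262]), 'ft_torque': array([ 0.04855852, -0.01804378, -0.02008484]), 'finger_gap': 0.9989809739366906}
```

View pics/scene0.png

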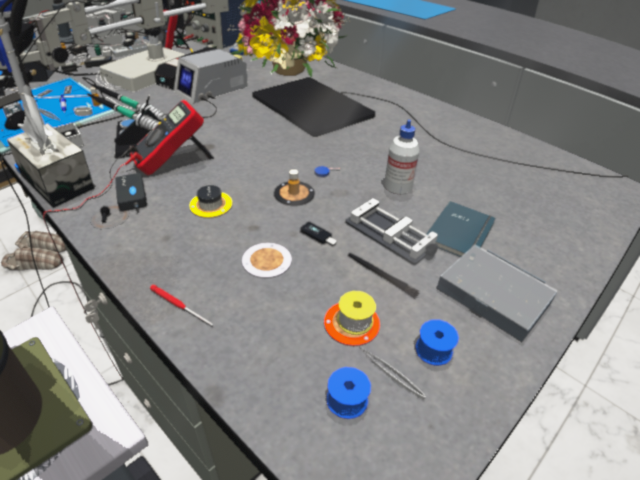

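View pics/top0.png

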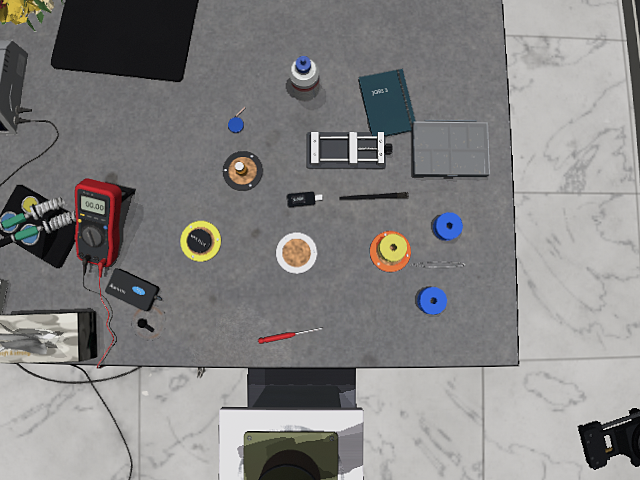

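Top view: jar on yellow (200,241), bottle on black (243,171), spool on orange (391,251), spare empty at (297,252). The tweezers start at about (412,265), close to the spool, and the meter is at (303,199). Next I measure positions.

```bash
cat > h.py <<'E'
import numpy as np, cv2
from cell import env
from scipy.spatial.transform import Rotation as R
def plane(s,px,z):
    K=np.array([[s["fx"],0,s["cx"]],[0,s["fy"],s["cy"]],[0,0,1]])
    u=cv2.undistortPoints(np.float32(px).reshape(-1,1,2),K,np.array(s["dist_coeffs"])).reshape(-1,2)
    E=np.array(s["extrinsics"]); Rm=E[:3,:3]; c=-Rm.T@E[:3,3]
    d=np.c_[u[:,0],-u[:,1],-np.ones(len(u))]@Rm
    return (c+d*((z-c[2])/d[:,2])[:,None])[:,:2]
def blob(s,lo,hi,box,z):
    """world hull + min circle of the masked colour inside box (u0,v0,u1,v1), on height z"""
    hsv=cv2.cvtColor(s["pixels"],cv2.COLOR_RGB2HSV); m=cv2.inRange(hsv,np.array(lo),np.array(hi))
    k=np.zeros_like(m); u0,v0,u1,v1=box; k[v0:v1,u0:u1]=m[v0:v1,u0:u1]
    n,l,st,_=cv2.connectedComponentsWithStats(k)
    k=np.uint8(l==1+np.argmax(st[1:,4]))
    c=max(cv2.findContours(k,cv2.RETR_EXTERNAL,cv2.CHAIN_APPROX_NONE)[0],key=cv2.contourArea)
    w=np.float32(plane(s,c.reshape(-1,2),z)*1000)
    (x,y),r=cv2.minEnclosingCircle(w); e=cv2.fitEllipse(w)
    return np.round([x,y,r,*e[0],*np.array(e[1])/2],1)
def go(x,y,z,zdir=None):
    """slide (tool axes, mm) and turn to TCP target, tool down, jaw axis zdir"""
    o=env.observe(); M=R.from_rotvec(o["ee_rot"])
    if zdir is not None:
        zz=np.array([*zdir,0.])/np.hypot(*zdir); yy=np.array([0,0,-1.])
        T=R.from_matrix(np.c_[np.cross(yy,zz),yy,zz])
        print("turn",np.round((M.inv()*T).as_rotvec(),3))
    print("ee",np.round(o["ee_pos"],4),"slide mm",np.round(M.inv().apply(np.array([x,y,z])-o["ee_pos"])*1000,1))
E
python3 - <<'E'
from h import *
s=env.snapshot("top")
Y=((22,120,100),(34,255,255)); O=((3,190,120),(14,255,255)); K=((0,0,0),(180,140,75)); W=((0,0,190),(180,60,255))
for n,c,b,z in [("dyel",Y,(170,210,232,272),.005),("dora",O,(360,220,420,285),.005),("dblk",K,(215,145,272,200),.005),("dspare",W,(270,225,325,280),.005),
 ("spool",Y,(370,225,415,270),.045),("jar",K,(183,222,217,260),.038),("cap",W,(230,155,250,178),.059)]:
    print(n,blob(s,*c,b,z))
o=env.observe(); print(np.round(R.from_rotvec(o["ee_rot"]).as_matrix(),3))
im=cv2.cvtColor(s["pixels"],cv2.COLOR_RGB2BGR)[140:280,170:480]; cv2.imwrite("pics/z.png",cv2.resize(im,None,fx=2.5,fy=2.5,interpolation=2))
E
```

```text
dyel [521.9 203.5  46.1 521.7 203.3  44.6  45.1]
dora [ 484.6 -255.9   15.1  482.4 -256.7    5.7   17. ]
dblk [681.6 110.8  46.6 681.4 110.5  44.   45.6]
dspare [494.7 -11.9  45.4 494.8 -11.8  44.1  44.5]
spool [ 502.6 -221.3   31.7  502.7 -222.    28.7   30.3]
jar [518.1 199.2  27.1 518.3 199.2  24.5  26.6]
cap [680.6 111.4   9.1 680.8 111.6   8.3   8.5]
[[-0.967 -0.     0.255]
 [-0.255  0.001 -0.967]
 [ 0.    -1.    -0.001]]
```

View pics/z.png

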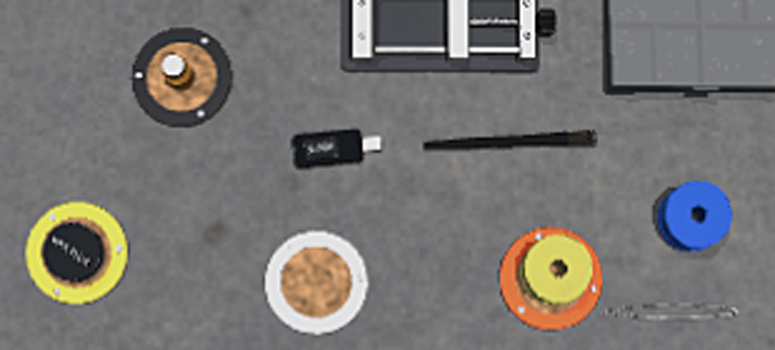

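The crop confirms the layout; the rings and tops match the given sizes except orange, whose mask was too tight. I'll redo orange and cross-check the rest in the scene camera.

```bash
python3 - <<'E'
from h import *
s=env.snapshot("top"); c=env.snapshot("scene")
Y=((22,120,100),(34,255,255)); O=((0,150,120),(14,255,255)); K=((0,0,0),(180,140,75)); W=((0,0,190),(180,60,255))
for p in [(365,255),(408,252),(390,270)]: print(cv2.cvtColor(s["pixels"],cv2.COLOR_RGB2HSV)[p[1],p[0]])
for lo in (150,165,180): print("dora",blob(s,(0,lo,120),(14,255,255),(360,220,420,285),.005))
print("scene dora",blob(c,*O,(315,290,390,350),.005))
for n,cc,b,z in [("dyel",Y,(180,180,240,222),.005),("dblk",K,(268,175,320,210),.005),("dspare",W,(235,235,300,285),.005),
 ("spool",Y,(330,285,385,318),.045),("jar",K,(195,183,225,202),.038),("cap",W,(285,165,303,185),.059)]: print("scene",n,blob(c,*cc,b,z))
# bystanders: min-area boxes in the world
hsv=cv2.cvtColor(s["pixels"],cv2.COLOR_RGB2HSV)
go(.681,.111,.15,(1,0)); go(.681,.111,.15,(-1,0)); go(.681,.111,.15,(0,-1))
E
```

```text
[120   7 114]
[ 10 188 223]
[ 11 178 232]
dora [ 498.4 -221.3   45.8  498.4 -221.2   44.5   45. ]
dora [ 498.5 -221.2   45.6  498.4 -221.2   44.2   44.9]
dora [ 498.1 -221.5   45.5  498.4 -221.6   44.    44.2]
scene dora [ 498.7 -223.3   46.   499.1 -223.6   42.    42.3]
scene dyel [522.7 200.8  47.5 522.2 201.4  42.4  43.6]
scene dblk [661.  121.6  35.3 658.8 123.   14.5  31.1]
scene dspare [497.  -12.9  46.9 496.8 -12.9  45.5  45.8]
scene spool [ 504.2 -224.4   30.1  505.1 -224.5   28.2   29.1]
scene jar [517.1 191.9  30.7 515.9 192.3  23.6  28. ]
scene cap [683.5 111.5  10.5 683.6 112.1   9.    9.8]
turn [ 1.000e-03 -1.313e+00 -0.000e+00]
ee [ 0.1593 -0.6041  0.2383] slide mm [-686.8   88.8 -558.3]
turn [1.000e-03 1.829e+00 1.000e-03]
ee [ 0.1593 -0.6041  0.2383] slide mm [-686.8   88.8 -558.3]
turn [0.001 0.258 0.   ]
ee [ 0.1593 -0.6041  0.2383] slide mm [-686.8   88.8 -558.3]
```

```bash
python3 -m handwheel '[{"slide":[-58,0,0],"turn":[0,-0.094,0],"fingers":-1},{"slide":[-58,0,0],"turn":[0,-0.094,0],"fingers":-1},{"slide":[-58,0,0],"turn":[0,-0.094,0],"fingers":-1},{"slide":[-58,0,0],"turn":[0,-0.094,0],"fingers":-1},{"slide":[-58,0,0],"turn":[0,-0.094,0],"fingers":-1},{"slide":[-58,0,0],"turn":[0,-0.094,0],"fingers":-1},{"slide":[-58,0,0],"turn":[0,-0.094,0],"fingers":-1},{"slide":[-58,0,0],"turn":[0,-0.094,0],"fingers":-1},{"slide":[-58,0,0],"turn":[0,-0.094,0],"fingers":-1},{"slide":[-58,0,0],"turn":[0,-0.094,0],"fingers":-1},{"slide":[-58,0,0],"turn":[0,-0.094,0],"fingers":-1},{"slide":[-58,0,0],"turn":[0,-0.094,0],"fingers":-1}]'
python3 -c "
from h import *
go(.6815,.1112,.10,(1,0)); print(env.observe()['q'].round(2))"
```

```text
t: 1.75
ee_pos: [0.6316, -0.1411, 0.2386]
ee_rot: [-1.117, 1.342, -1.342]
force: [0.7, 0.8, 0.3]
finger_gap: 1.0
turn [-0.    -0.182  0.   ]
ee [ 0.6316 -0.1411  0.2386] slide mm [-257.2  138.5    3.3]
[ 0.38  0.74 -0.44  1.49  0.35  0.99 -0.34]
```

```bash
python3 -m handwheel '[{"slide":[0,0,0],"turn":[0,-0.182,0],"fingers":-1},{"slide":[-50.5,20,10],"turn":[0,0,0],"fingers":-1},{"slide":[-50.5,20,10],"turn":[0,0,0],"fingers":-1},{"slide":[-50.5,20,10],"turn":[0,0,0],"fingers":-1},{"slide":[-50.5,20,10],"turn":[0,0,0],"fingers":-1},{"slide":[-50.5,20,10],"turn":[0,0,0],"fingers":-1},{"slide":[0,38,0],"turn":[0,0,0],"fingers":-1},{"slide":[0,0,0],"turn":[0,0,0],"fingers":-1},{"slide":[0,0,0],"turn":[0,0,0],"fingers":-1}]'
python3 -c "
from h import *
go(.6815,.1112,.022,(1,0)); print(env.observe()['q'].round(2))
s=env.snapshot('scene'); cv2.imwrite('pics/a1.png',cv2.resize(s['pixels'][100:260,180:420,::-1],None,fx=3,fy=3))"
```

```text
t: 2.88
ee_pos: [0.6825, 0.1085, 0.1017]
ee_rot: [-1.206, 1.211, -1.214]
force: [-0.9, -1.1, -0.2]
finger_gap: 0.997
turn [-0.001 -0.005  0.001]
ee [0.6825 0.1085 0.1017] slide mm [-2.8 79.7 -1.1]
[-0.03  0.96 -0.4   1.44  0.45  0.83 -0.59]
```

View pics/a1.png

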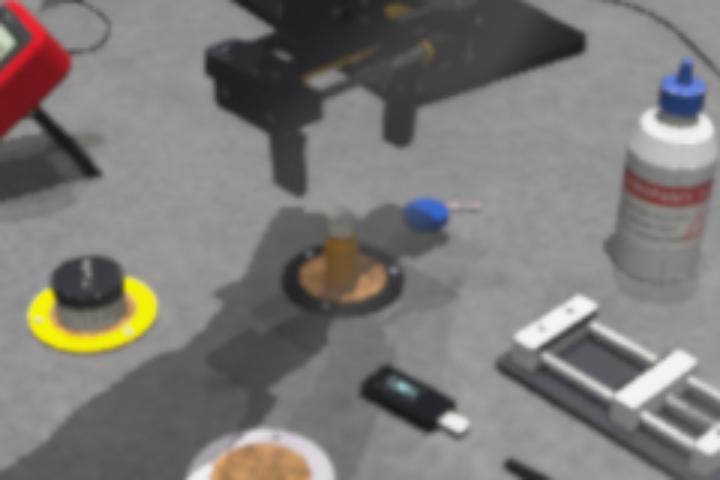

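Fingers straddle the bottle (crop 340,250). Lower and grip gently.

```bash
python3 -m handwheel '[{"slide":[-2.5,40,-1],"turn":[0,0,0],"fingers":-1},{"slide":[0,30,0],"turn":[0,0,0],"fingers":-1},{"slide":[0,17,0],"turn":[0,0,0],"fingers":-1},{"slide":[0,0,0],"turn":[0,0,0],"fingers":-0.5},{"slide":[0,0,0],"turn":[0,0,0],"fingers":0},{"slide":[0,0,0],"turn":[0,0,0],"fingers":0.3},{"slide":[0,0,0],"turn":[0,0,0],"fingers":0.6},{"slide":[0,0,0],"turn":[0,0,0],"fingers":0.8},{"slide":[0,0,0],"turn":[0,0,0],"fingers":1},{"slide":[0,0,0],"turn":[0,0,0],"fingers":1},{"slide":[0,0,0],"turn":[0,0,0],"fingers":1}]' 12
python3 -c "
from h import *
go(.496,-.0123,.1)"
```

```text
t: 4.3
ee_pos: [0.6807, 0.1122, 0.0137]
ee_rot: [-1.208, 1.211, -1.211]
force: [-0.8, 0.2, 0.6]
finger_gap: 0.274
ee [0.6807 0.1122 0.0137] slide mm [ 125.   -86.3 -184.3]
```

```bash
python3 -m handwheel '[{"slide":[0,-20,0],"turn":[0,0,0],"fingers":1},{"slide":[0,-40,0],"turn":[0,0,0],"fingers":1},{"slide":[21,0,-31],"turn":[0,0,0],"fingers":1},{"slide":[21,0,-31],"turn":[0,0,0],"fingers":1},{"slide":[21,0,-31],"turn":[0,0,0],"fingers":1},{"slide":[21,0,-31],"turn":[0,0,0],"fingers":1},{"slide":[21,0,-31],"turn":[0,0,0],"fingers":1},{"slide":[20,0,-30],"turn":[0,0,0],"fingers":1},{"slide":[0,30,0],"turn":[0,0,0],"fingers":1},{"slide":[0,0,0],"turn":[0,0,0],"fingers":1},{"slide":[0,0,0],"turn":[0,0,0],"fingers":1}]'
python3 -c "
from h import *
go(.496,-.0123,.014,(1,0));print(env.observe()['finger_gap'])"
```

```text
t: 5.68
ee_pos: [0.4965, -0.0117, 0.0447]
ee_rot: [-1.206, 1.21, -1.212]
force: [-0.6, 0.6, 0.6]
finger_gap: 0.273
turn [-0.002 -0.002 -0.   ]
ee [ 0.4965 -0.0117  0.0447] slide mm [ 0.6 30.7 -0.5]
0.2725552697275154
```

```bash
python3 -m handwheel '[{"slide":[0.5,20,-0.5],"turn":[0,0,0],"fingers":1},{"slide":[0,7,0],"turn":[0,0,0],"fingers":1},{"slide":[0,3,0],"turn":[0,0,0],"fingers":1},{"slide":[0,0,0],"turn":[0,0,0],"fingers":1},{"slide":[0,0,0],"turn":[0,0,0],"fingers":0.3},{"slide":[0,0,0],"turn":[0,0,0],"fingers":0},{"slide":[0,0,0],"turn":[0,0,0],"fingers":-0.5},{"slide":[0,0,0],"turn":[0,0,0],"fingers":-1},{"slide":[0,0,0],"turn":[0,0,0],"fingers":-1},{"slide":[0,-30,0],"turn":[0,0,0],"fingers":-1},{"slide":[0,-62,0],"turn":[0,0,0],"fingers":-1},{"slide":[0,0,0],"turn":[0,0,0],"fingers":-1}]'
python3 -c "
from h import *
go(.518,.1975,.1,(1,0))"
```

```text
t: 7.18
ee_pos: [0.4971, -0.0126, 0.1091]
ee_rot: [-1.201, 1.207, -1.214]
force: [0.3, 0.2, -0.6]
finger_gap: 0.996
turn [-0.007 -0.004 -0.001]
ee [ 0.4971 -0.0126  0.1091] slide mm [-210.1    9.5   20. ]
```

```bash
python3 -m handwheel '[{"slide":[-53,0,5],"turn":[0,-0.004,0],"fingers":-1},{"slide":[-53,0,5],"turn":[0,0,0],"fingers":-1},{"slide":[-53,0,5],"turn":[0,0,0],"fingers":-1},{"slide":[-52,0,5],"turn":[0,0,0],"fingers":-1},{"slide":[0,40,0],"turn":[0,0,0],"fingers":-1},{"slide":[0,0,0],"turn":[0,0,0],"fingers":-1},{"slide":[0,0,0],"turn":[0,0,0],"fingers":-1}]'
python3 -c "
from h import *
go(.518,.1985,.012,(1,0))
s=env.snapshot('scene'); cv2.imwrite('pics/a2.png',cv2.resize(s['pixels'][120:300,140:380,::-1],None,fx=3,fy=3))"
```

```text
t: 8.05
ee_pos: [0.5147, 0.197, 0.0657]
ee_rot: [-1.211, 1.209, -1.21]
force: [-0.1, -0.0, 0.4]
finger_gap: 1.001
turn [ 0.001 -0.     0.002]
ee [0.5147 0.197  0.0657] slide mm [-1.6 53.7  3.4]
```

View pics/a2.png

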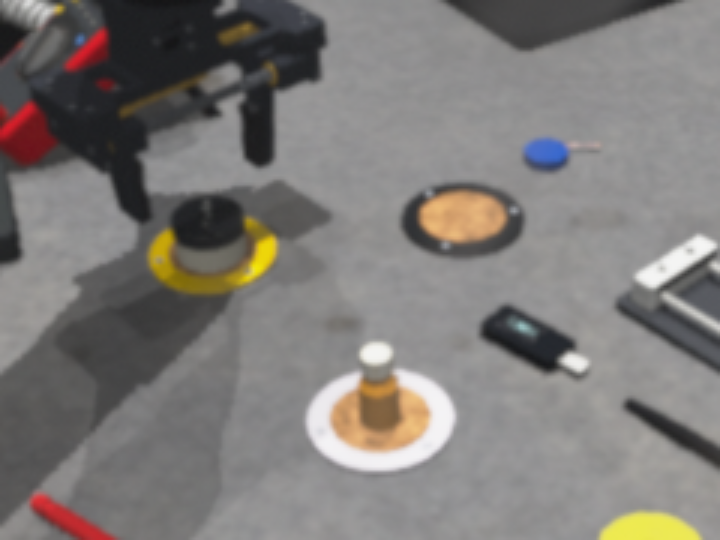

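The bottle stands upright on spare (crop 378,385), and the fingers straddle the jar (208,235).

```bash
python3 -m handwheel '[{"slide":[-1.5,30,3],"turn":[0,0,0],"fingers":-1},{"slide":[0,24,0],"turn":[0,0,0],"fingers":-1},{"slide":[0,0,0],"turn":[0,0,0],"fingers":-0.6},{"slide":[0,0,0],"turn":[0,0,0],"fingers":-0.3},{"slide":[0,0,0],"turn":[0,0,0],"fingers":0},{"slide":[0,0,0],"turn":[0,0,0],"fingers":1},{"slide":[0,0,0],"turn":[0,0,0],"fingers":1},{"slide":[0,0,0],"turn":[0,0,0],"fingers":1}]' 25
python3 -c "
from h import *
go(.6815,.111,.06,(1,0)); print(env.observe()['q'].round(2))"
```

```text
t: 9.1
ee_pos: [0.5186, 0.1999, 0.0126]
ee_rot: [-1.208, 1.208, -1.209]
force: [0.6, 0.5, 6.9]
finger_gap: 0.575
turn [-0.002  0.001 -0.   ]
ee [0.5186 0.1999 0.0126] slide mm [ 89.  -47.1 162.9]
[-0.32  0.96 -0.22  1.91  0.57  0.33 -0.99]
```

```bash
python3 -m handwheel '[{"slide":[0,-20,0],"turn":[0,0,0],"fingers":1},{"slide":[0,-30,0],"turn":[0,0,0],"fingers":1},{"slide":[22,0,41],"turn":[0,0,0],"fingers":1},{"slide":[22,0,41],"turn":[0,0,0],"fingers":1},{"slide":[22,0,41],"turn":[0,0,0],"fingers":1},{"slide":[22,0,40],"turn":[0,0,0],"fingers":1},{"slide":[0,20,0],"turn":[0,0,0],"fingers":1},{"slide":[0,0,0],"turn":[0,0,0],"fingers":1},{"slide":[0,0,0],"turn":[0,0,0],"fingers":1}]'
python3 -c "
from h import *
go(.6815,.1115,.0126,(1,0)); print(env.observe()['q'].round(2),env.observe()['finger_gap'])
s=env.snapshot('scene'); cv2.imwrite('pics/a3.png',cv2.resize(s['pixels'][120:300,140:380,::-1],None,fx=3,fy=3))"
```

```text
t: 10.22
ee_pos: [0.6794, 0.1135, 0.0416]
ee_rot: [-1.212, 1.208, -1.205]
force: [0.2, 0.8, 0.1]
finger_gap: 0.581
turn [ 0.002  0.003 -0.001]
ee [0.6794 0.1135 0.0416] slide mm [ 2.  29.   2.1]
[-0.04  1.04 -0.4   1.46  0.51  0.74 -0.63] 0.5811527544084526
```

View pics/a3.png

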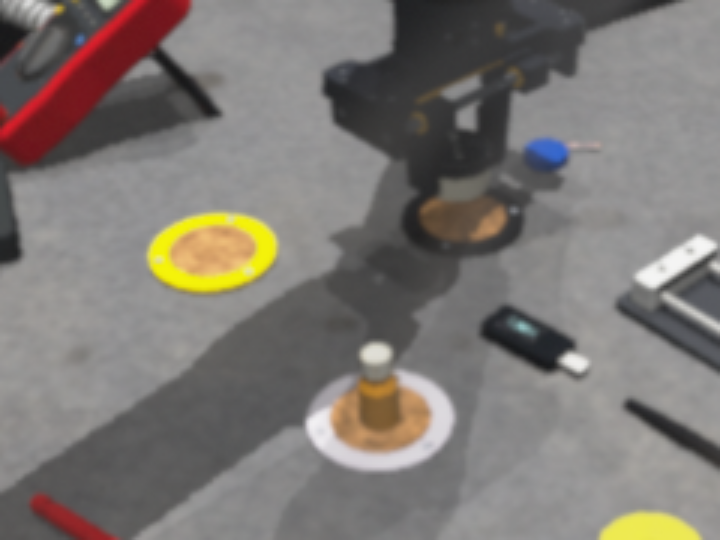

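The jar is held above the black stand. Lower and release.

```bash
python3 -m handwheel '[{"slide":[2,18,2],"turn":[0,0,0],"fingers":1},{"slide":[0,7,0],"turn":[0,0,0],"fingers":1},{"slide":[0,3,0],"turn":[0,0,0],"fingers":1},{"slide":[0,0.5,0],"turn":[0,0,0],"fingers":1},{"slide":[0,0,0],"turn":[0,0,0],"fingers":-0.4},{"slide":[0,0,0],"turn":[0,0,0],"fingers":-0.7},{"slide":[0,0,0],"turn":[0,0,0],"fingers":-1},{"slide":[0,0,0],"turn":[0,0,0],"fingers":-1},{"slide":[0,-35,0],"turn":[0,0,0],"fingers":-1},{"slide":[0,-60,0],"turn":[0,0,0],"fingers":-1},{"slide":[0,0,0],"turn":[0,0,0],"fingers":-1}]'
python3 -c "
from h import *
go(.503,-.222,.10,(1,0))"
```

```text
t: 11.65
ee_pos: [0.6866, 0.1113, 0.1137]
ee_rot: [-1.2, 1.203, -1.211]
force: [-0.3, -0.7, -0.2]
finger_gap: 1.006
turn [-0.01   0.    -0.003]
ee [0.6866 0.1113 0.1137] slide mm [ 333.3   10.8 -183.8]
```

```bash
python3 -m handwheel '[{"slide":[30,0,-55],"turn":[0,0,0],"fingers":-1},{"slide":[55,0,-48],"turn":[0,0,0],"fingers":-1},{"slide":[62,0,-40],"turn":[0,0,0],"fingers":-1},{"slide":[62,0,-20],"turn":[0,0,0],"fingers":-1},{"slide":[62,0,-20],"turn":[0,0,0],"fingers":-1},{"slide":[62,0,0],"turn":[0,0,0],"fingers":-1},{"slide":[0,20,0],"turn":[0,0,0],"fingers":-1},{"slide":[0,0,0],"turn":[0,0,0],"fingers":-1},{"slide":[0,0,0],"turn":[0,0,0],"fingers":-1}]'
python3 -c "
from h import *
go(.503,-.222,.015,(1,0)); print(env.observe()['q'].round(2))
s=env.snapshot('scene'); cv2.imwrite('pics/a4.png',cv2.resize(s['pixels'][160:400,220:460,::-1],None,fx=2.5,fy=2.5))"
```

```text
t: 12.78
ee_pos: [0.5153, -0.1992, 0.0884]
ee_rot: [-1.21, 1.207, -1.206]
force: [-0.2, -1.1, 0.2]
finger_gap: 0.999
turn [-0.     0.003 -0.001]
ee [ 0.5153 -0.1992  0.0884] slide mm [ 22.8  73.4 -12.4]
[ 0.53  0.85 -0.42  1.89  0.64  0.53 -0.32]
```

View pics/a4.png

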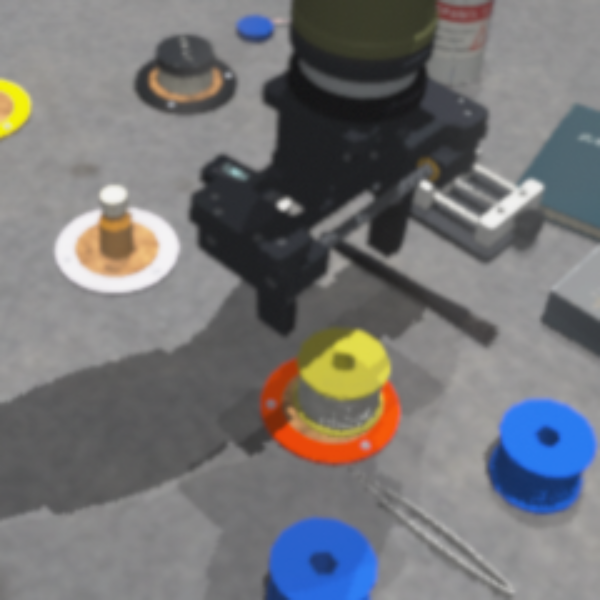

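Jar stands on black (crop 185,70). The gripper is 23 mm short in y, so I shift it, check, then descend.

```bash
python3 -m handwheel '[{"slide":[23,0,-12.5],"turn":[0,0,0],"fingers":-1},{"slide":[0,0,0],"turn":[0,0,0],"fingers":-1},{"slide":[0,20,0],"turn":[0,0,0],"fingers":-1},{"slide":[0,0,0],"turn":[0,0,0],"fingers":-1}]'
python3 -c "
from h import *
go(.5032,-.2225,.011,(1,0))
s=env.snapshot('scene'); cv2.imwrite('pics/a5.png',cv2.resize(s['pixels'][200:400,260:460,::-1],None,fx=3,fy=3))"
```

```text
t: 13.32
ee_pos: [0.5026, -0.222, 0.0678]
ee_rot: [-1.211, 1.208, -1.206]
force: [-0.7, -0.2, -0.1]
finger_gap: 1.003
turn [ 0.001  0.003 -0.001]
ee [ 0.5026 -0.222   0.0678] slide mm [ 0.6 56.8  0.6]
```

View pics/a5.png

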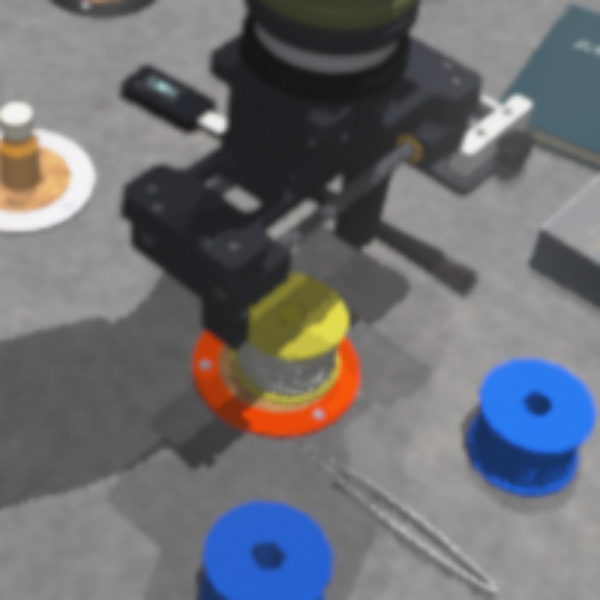

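Fingers straddle the spool, clear of the brush and tweezers. Lower and grip.

```bash
python3 -m handwheel '[{"slide":[0.5,30,0.5],"turn":[0,0,0],"fingers":-1},{"slide":[0,20,0],"turn":[0,0,0],"fingers":-1},{"slide":[0,7,0],"turn":[0,0,0],"fingers":-1},{"slide":[0,0,0],"turn":[0,0,0],"fingers":-0.6},{"slide":[0,0,0],"turn":[0,0,0],"fingers":-0.3},{"slide":[0,0,0],"turn":[0,0,0],"fingers":0},{"slide":[0,0,0],"turn":[0,0,0],"fingers":1},{"slide":[0,0,0],"turn":[0,0,0],"fingers":1},{"slide":[0,0,0],"turn":[0,0,0],"fingers":1}]' 35
python3 -c "
from h import *
go(.522,.2025,.07,(1,0)); print(env.observe()['q'].round(2))"
```

```text
t: 14.5
ee_pos: [0.5038, -0.2245, 0.012]
ee_rot: [-1.209, 1.207, -1.21]
force: [0.2, 1.0, 5.7]
finger_gap: 0.664
turn [-0.002  0.001  0.001]
ee [ 0.5038 -0.2245  0.012 ] slide mm [-426.9  -58.2   18.8]
[ 0.51  0.97 -0.3   1.92  0.74  0.37 -0.37]
```

```bash
python3 -m handwheel '[{"slide":[0,-20,0],"turn":[0,0,0],"fingers":1},{"slide":[0,-40,0],"turn":[0,0,0],"fingers":1},{"slide":[0,-45,0],"turn":[0,0,0],"fingers":1},{"slide":[0,0,0],"turn":[0,0,0],"fingers":1}]'
python3 -m handwheel '[{"slide":[-30,0,2],"turn":[0,0,0],"fingers":1},{"slide":[-45,0,2],"turn":[0,0,0],"fingers":1},{"slide":[-45,0,2],"turn":[0,0,0],"fingers":1},{"slide":[-45,0,2],"turn":[0,0,0],"fingers":1},{"slide":[-45,0,2],"turn":[0,0,0],"fingers":1},{"slide":[-45,0,2],"turn":[0,0,0],"fingers":1},{"slide":[-45,0,2],"turn":[0,0,0],"fingers":1},{"slide":[-45,0,2],"turn":[0,0,0],"fingers":1},{"slide":[-45,0,2],"turn":[0,0,0],"fingers":1},{"slide":[-36,0,1],"turn":[0,0,0],"fingers":1},{"slide":[0,0,0],"turn":[0,0,0],"fingers":1},{"slide":[0,0,0],"turn":[0,0,0],"fingers":1}]'
python3 -c "
from h import *
go(.522,.2025,.012,(1,0)); print(env.observe()['finger_gap'])
s=env.snapshot('scene'); cv2.imwrite('pics/a6.png',cv2.resize(s['pixels'][100:300,140:380,::-1],None,fx=3,fy=3))"
```

```text
t: 15.0
ee_pos: [0.5045, -0.2249, 0.1186]
ee_rot: [-1.207, 1.205, -1.212]
force: [0.0, -0.1, -3.5]
finger_gap: 0.669
t: 16.5
ee_pos: [0.5206, 0.1999, 0.1147]
ee_rot: [-1.214, 1.209, -1.21]
force: [-0.6, -0.2, -1.9]
finger_gap: 0.667
turn [0.003 0.001 0.003]
ee [0.5206 0.1999 0.1147] slide mm [ -2.9 102.7   1.7]
0.6665875430870641
```

View pics/a6.png

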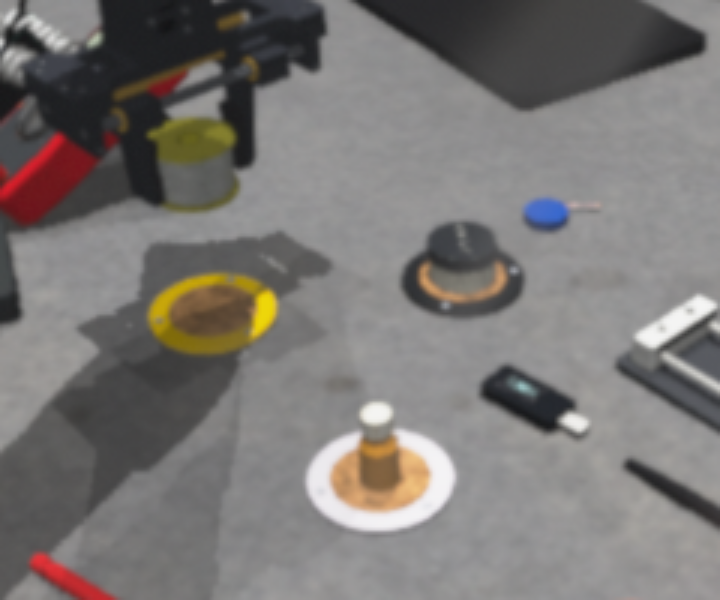

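The spool is held level above yellow and the bottle is undisturbed. Lower and release.

```bash
python3 -m handwheel '[{"slide":[-3,45,1.5],"turn":[0,0,0],"fingers":1},{"slide":[0,35,0],"turn":[0,0,0],"fingers":1},{"slide":[0,12,0],"turn":[0,0,0],"fingers":1},{"slide":[0,0,0],"turn":[0,0,0],"fingers":1},{"slide":[0,0,0],"turn":[0,0,0],"fingers":1}]'
python3 -c "
from h import *
go(.522,.2018,.012,(1,0))"
```

```text
t: 17.18
ee_pos: [0.524, 0.2048, 0.0254]
ee_rot: [-1.207, 1.208, -1.209]
force: [-0.1, 0.0, -2.8]
finger_gap: 0.668
turn [-0.002  0.    -0.001]
ee [0.524  0.2048 0.0254] slide mm [ 3.  13.4 -2. ]
```

```bash
python3 -m handwheel '[{"slide":[3,8,-2],"turn":[0,0,0],"fingers":1},{"slide":[0,4,0],"turn":[0,0,0],"fingers":1},{"slide":[0,1.5,0],"turn":[0,0,0],"fingers":1},{"slide":[0,0,0],"turn":[0,0,0],"fingers":1},{"slide":[0,0,0],"turn":[0,0,0],"fingers":-0.5},{"slide":[0,0,0],"turn":[0,0,0],"fingers":-0.7},{"slide":[0,0,0],"turn":[0,0,0],"fingers":-1},{"slide":[0,0,0],"turn":[0,0,0],"fingers":-1},{"slide":[0,-40,0],"turn":[0,0,0],"fingers":-1},{"slide":[0,-60,0],"turn":[0,0,0],"fingers":-1},{"slide":[0,0,0],"turn":[0,0,0],"fingers":-1}]'
python3 -c "
from h import *
go(.496,-.0125,.1,(1,0))
c=env.snapshot('scene'); W=((0,0,170),(180,60,255))
for b in [(248,220,282,245)]: print('cap',blob(c,*W,b,.059))"
```

```text
t: 18.55
ee_pos: [0.5237, 0.2032, 0.1145]
ee_rot: [-1.201, 1.205, -1.209]
force: [1.0, 0.2, -0.7]
finger_gap: 1.005
turn [-0.007  0.001 -0.004]
ee [0.5237 0.2032 0.1145] slide mm [215.8  13.5 -27.9]
cap [496.1 -13.9  11.  495.7 -13.9   9.7  10.3]
```

```bash
python3 -m handwheel '[{"slide":[54,0,-7],"turn":[0,0,0],"fingers":-1},{"slide":[54,0,-7],"turn":[0,0,0],"fingers":-1},{"slide":[54,0,-7],"turn":[0,0,0],"fingers":-1},{"slide":[54,0,-6],"turn":[0,0,0],"fingers":-1},{"slide":[0,13,0],"turn":[0,0,0],"fingers":-1},{"slide":[0,0,0],"turn":[0,0,0],"fingers":-1},{"slide":[0,0,0],"turn":[0,0,0],"fingers":-1}]'
python3 -c "
from h import *
go(.496,-.0125,.0137,(1,0))"
```

```text
t: 19.48
ee_pos: [0.4943, -0.0123, 0.0973]
ee_rot: [-1.211, 1.207, -1.205]
force: [1.2, 0.3, 0.4]
finger_gap: 0.996
turn [ 0.001  0.004 -0.001]
ee [ 0.4943 -0.0123  0.0973] slide mm [ 0.3 83.6  1.8]
```

```bash
python3 -m handwheel '[{"slide":[0,40,1.5],"turn":[0,0,0],"fingers":-1},{"slide":[0,30,0],"turn":[0,0,0],"fingers":-1},{"slide":[0,13,0],"turn":[0,0,0],"fingers":-1},{"slide":[0,0,0],"turn":[0,0,0],"fingers":-0.5},{"slide":[0,0,0],"turn":[0,0,0],"fingers":0},{"slide":[0,0,0],"turn":[0,0,0],"fingers":0.3},{"slide":[0,0,0],"turn":[0,0,0],"fingers":0.6},{"slide":[0,0,0],"turn":[0,0,0],"fingers":0.8},{"slide":[0,0,0],"turn":[0,0,0],"fingers":1},{"slide":[0,0,0],"turn":[0,0,0],"fingers":1},{"slide":[0,0,0],"turn":[0,0,0],"fingers":1}]' 12
python3 -c "
from h import *
go(.4986,-.222,.08,(1,0))"
```

```text
t: 20.85
ee_pos: [0.4958, -0.0143, 0.0147]
ee_rot: [-1.21, 1.208, -1.209]
force: [-0.3, -0.8, -0.0]
finger_gap: 0.275
turn [-0.     0.001  0.   ]
ee [ 0.4958 -0.0143  0.0147] slide mm [207.7 -65.3   2.6]
```

```bash
python3 -m handwheel '[{"slide":[0,-20,0],"turn":[0,0,0],"fingers":1},{"slide":[0,-40,0],"turn":[0,0,0],"fingers":1},{"slide":[35,0,1],"turn":[0,0,0],"fingers":1},{"slide":[35,0,0.5],"turn":[0,0,0],"fingers":1},{"slide":[35,0,0.5],"turn":[0,0,0],"fingers":1},{"slide":[35,0,0.5],"turn":[0,0,0],"fingers":1},{"slide":[35,0,0],"turn":[0,0,0],"fingers":1},{"slide":[33,0,0],"turn":[0,0,0],"fingers":1},{"slide":[0,30,0],"turn":[0,0,0],"fingers":1},{"slide":[0,0,0],"turn":[0,0,0],"fingers":1},{"slide":[0,0,0],"turn":[0,0,0],"fingers":1}]'
python3 -c "
from h import *
go(.4986,-.222,.0147,(1,0))"
```

```text
t: 22.22
ee_pos: [0.4988, -0.2215, 0.0452]
ee_rot: [-1.21, 1.208, -1.207]
force: [-0.8, 0.4, 0.1]
finger_gap: 0.271
turn [-0.     0.002 -0.   ]
ee [ 0.4988 -0.2215  0.0452] slide mm [ 0.5 30.5 -0.2]
```

```bash
python3 -m handwheel '[{"slide":[0.5,20,0],"turn":[0,0,0],"fingers":1},{"slide":[0,7,0],"turn":[0,0,0],"fingers":1},{"slide":[0,3,0],"turn":[0,0,0],"fingers":1},{"slide":[0,0,0],"turn":[0,0,0],"fingers":1},{"slide":[0,0,0],"turn":[0,0,0],"fingers":0.3},{"slide":[0,0,0],"turn":[0,0,0],"fingers":0},{"slide":[0,0,0],"turn":[0,0,0],"fingers":-0.5},{"slide":[0,0,0],"turn":[0,0,0],"fingers":-1},{"slide":[0,0,0],"turn":[0,0,0],"fingers":-1},{"slide":[0,-30,0],"turn":[0,0,0],"fingers":-1},{"slide":[0,-62,0],"turn":[0,0,0],"fingers":-1},{"slide":[0,-62,0],"turn":[0,0,0],"fingers":-1}]'
python3 -m handwheel '[{"slide":[50,-30,0],"turn":[0,0.09,0],"fingers":-1},{"slide":[50,0,0],"turn":[0,0.09,0],"fingers":-1},{"slide":[50,0,0],"turn":[0,0.09,0],"fingers":-1},{"slide":[50,0,0],"turn":[0,0.09,0],"fingers":-1},{"slide":[50,0,0],"turn":[0,0.09,0],"fingers":-1},{"slide":[50,0,0],"turn":[0,0.09,0],"fingers":-1},{"slide":[0,0,0],"turn":[0,0,0],"fingers":-1}]'
python3 - <<'E'
from h import *
s=env.snapshot("top")
cv2.imwrite("pics/f1.png",s["pixels"][...,::-1])
Y=((22,120,100),(34,255,255)); O=((0,150,120),(14,255,255)); K=((0,0,0),(180,140,75)); W=((0,0,170),(180,60,255))
for n,c,b,z in [("dora",O,(360,220,420,285),.005),("cap",W,(375,225,405,265),.059),("spool",Y,(170,205,232,272),.045),("jar",K,(228,150,262,190),.038)]: print(n,blob(s,*c,b,z))
cv2.imwrite("pics/f2.png",cv2.resize(env.snapshot("scene")["pixels"][150:420,150:470,::-1],None,fx=2.2,fy=2.2))
E
```

```text
t: 23.72
ee_pos: [0.498, -0.2227, 0.1701]
ee_rot: [-1.21, 1.209, -1.207]
force: [0.8, -0.0, -0.1]
finger_gap: 0.998
t: 24.6
ee_pos: [0.4281, -0.5172, 0.1979]
ee_rot: [-0.903, 1.601, -1.603]
force: [-0.3, 0.4, -0.8]
finger_gap: 1.0
dora [ 498.4 -221.3   45.8  498.3 -221.2   44.5   45. ]
cap [ 498.1 -221.6    9.6  497.7 -220.9    8.     9.1]
spool [517.9 195.   44.6 517.8 194.9  43.3  43.7]
jar [674.4 106.2  45.4 675.7 105.5  36.6  41.8]
```

View pics/f1.png

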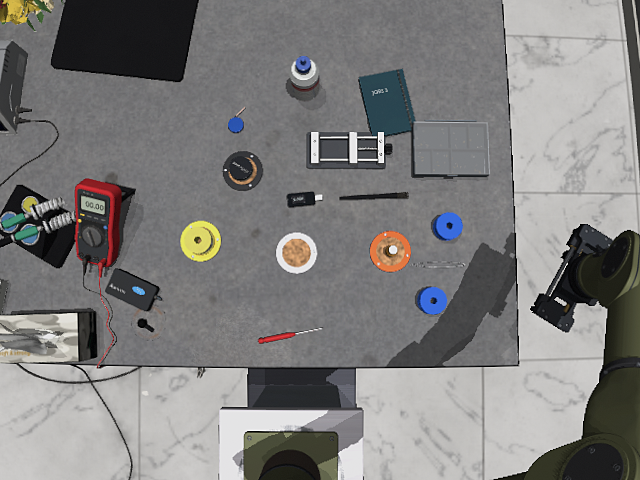

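View pics/f2.png

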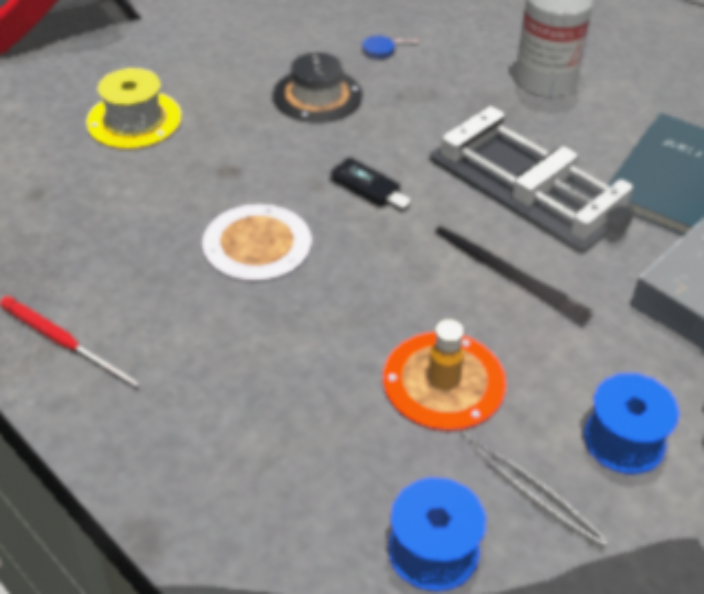

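Both views show the spool on yellow, jar on black and bottle on orange, all upright, with the spare empty and the bystanders in place. The spool and jar masks merged with their rings, so I'll measure those two separately.

```bash
python3 - <<'E'
from h import *
s=env.snapshot("top"); c=env.snapshot("scene")
Y=((22,120,100),(34,255,255))
print("spool scene",blob(c,*Y,(190,178,228,198),.045))
print("hole top",blob(s,(0,0,0),(180,255,130),(193,232,209,249),.045))
v=cv2.cvtColor(s["pixels"],cv2.COLOR_RGB2HSV)[...,2]
print("V row168",v[168,220:268]); print("V col243",v[148:194,240])
for t in (38,45,52,60): print(t,"jar",blob(s,(0,0,0),(180,255,t),(222,148,264,194),.038))
E
```

```text
spool scene [523.1 189.4  41.3 520.1 195.3  29.7  36.7]
hole top [521.2 202.3   6.9 520.6 202.3   5.7   6.7]
V row168 [119 120 114  43  43  43  47  52  62  67  43  45  46  46  45  46  45  44
  44  39  35  85  97  56  70  42  47  45  44  46  46  47  71 125 185 222
 160  57  61  63  61  63  66 106 122 120 117 113]
V col243 [114 109 117  68  55  58  59  59  44  45  44  45  45  45  45  43  40  35
  65 108  35  62  40  44  47  46  46  47  45  48  45  14  43 100 206 190
 105  62  62  63  64  56  53 126 117 116]
38 jar [662.9 102.5  17.3 646.2  91.6  13.4  16.3]
45 jar [680.  111.4  27.5 679.4 110.3  22.3  25.1]
52 jar [680.5 110.9  27.8 680.1 110.8  23.9  27.1]
60 jar [674.7 107.2  44.5 679.1 110.8  34.7  41. ]
```

Everything sits within about 2 mm of its stand's centre. Handing in.

```bash
python3 -c "
from cell import env
o=env.observe(); print(o['t'],abs(o['joint_vel']).max()); print(env.sign_off())"
```

```text
24.8 0.008568529676936948
the job is handed in; nothing more can be done
None
```

The swap is done and handed in at t ≈ 25 s: bottle to the spare stand, jar to black, spool to yellow, then bottle to orange-red. No verdict was given.

Final top-camera offsets from each stand's centre, against the 12 mm limit:

| Object | Stand | Offset |
|---|---|---|
| Spool | yellow | about 1–2 mm |
| Jar | black | about 1–2 mm |
| Bottle | orange-red | under 1 mm |

- **Upright and clear:** Both cameras showed all three upright, the spare stand empty and the gripper well clear. The USB meter, brush and tweezers looked unmoved by eye; I did not measure them.
- **Checks that failed:** My first final masks for the spool and jar merged with their same-coloured rings and gave no usable position. I re-measured them from the spool's hub hole and a brightness threshold on the jar's lid. A second spool check in the scene camera failed the same way, so the final spool, jar and bottle positions rest on the top camera alone. The two cameras agreed to about 2–3 mm on most of the starting positions. The exceptions were the scene masks for the jar (about 7 mm off) and the black stand (about 20 mm off), which I did not use.

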